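# Lock the grinder spindle and take off its burr cap

### The job

The two coffee grinders are stripped for cleaning. On the one nearer to you, slide the bolt with the red knob fully home into its keeper so that the spindle cannot turn, then unscrew the black burr cap: nobody knows whether its thread is ordinary or reverse, so try it both ways without forcing it, and lift it off once it is loose. Finish holding the cap still and upright over the grinder, a good 5 cm above its seat, with the bolt still home, and leave the other grinder and the things round about alone.

Things in the scene. Friction and masses are not known exactly. Their poses are not given: they have to be found in the camera images.
- grinder_1: one of two identical fixed coffee grinders, hoppers off; they swap places between starts and the job is on the one nearer the robot (seat at x < 0.66). Dark round body 176 mm across, 168 mm tall; spout and two-pronged fork reach 130 mm from the axis to its -x (front). Origin on the worktop on the vertical spindle axis. Its barrel bolt sits on the rim at +y; only the cap is higher than 205 mm
- grinder_2: the other grinder, built alike (one of the two has an ordinary thread, one a reverse thread; do not count on which)
- seat_1 (a point): centre of grinder_1's steel seat, on which the cap's lower rim stands: 172 mm above the worktop, on the spindle axis, axes as the grinder's. A neck 30 mm tall rises from it into the cap. The burr disc around it (89 mm across, top 4 mm lower) turns with the spindle, easily (0.03 N m) while the bolt is out.
- seat_2 (a point): the same point of grinder_2, same sizes. On both, the keeper, two steel jaws reaching 11 mm above the seat, stands on the burr disc at the grinder's +y side, 34 to 44 mm from the axis, in line with the bolt at the start
- cap_1: loose black ribbed round cap screwed on grinder_1's spindle, bright disc and red dot (towards its +x) on top: 47 mm diameter, 48 mm tall, about 0.09 kg; origin at the centre of its lower rim, x along the grinder's x when tight, as at the start. Thread hand unknown. Grip it from above on the upper 30 mm of its side with 15 to 40 N; resistance over 0.5 N m means the wrong way
- cap_2: the like cap of grinder_2. Both caps: turned the wrong way they meet a solid stop within 0.2 rad; the loosening way goes on against 0.1 to 0.25 N m of seal drag without rising, and from 1.0 to 1.4 rad the cap can be pulled straight up (up to 15 N for the first 10 mm, off the neck at 30 mm); at about 1.45 rad a stop ends the turn, still free. Before 1.0 rad the thread holds it down
- bolt_1 (a joint): travel of grinder_1's barrel bolt in m: 0 fully drawn, 0.016 fully home between the keeper's jaws; grows as it slides towards the spindle (the grinder's -y). Starts at 0 to 0.005, rubs with about 1.2 N, stays where left. Out, the spindle and the cap spin together; home, the spindle is held
- bolt_2 (a joint): travel of grinder_2's barrel bolt, same meaning
- bolt_knob_1 (a point): middle of the upright red knob of grinder_1's bolt, 14 mm diameter, 16 mm tall, its top 8 mm above this point, which is 196.5 mm above the worktop; 83 mm from the spindle axis along the grinder's +y with the bolt drawn, 67 mm with it home.
- bolt_knob_2 (a point): the same point of grinder_2's bolt. On both, two steel staples, 20 mm wide and 186 mm above the worktop, stand over the bolt 53 and 98 mm from the axis, lower than the red knob; the knob can be pinched along the grinder's x, or pushed
- milk_pitcher: steel milk jug, 100 mm tall, bystander; origin at its underside
- tamper: coffee tamper with brown wooden knob, 87 mm tall, bystander; origin at its underside
- brush: wooden-handled brush, 200 mm long, lying flat on the right, bystander; origin at its underside
There are look-alikes about, which are no part of the job. Leave any pink look-alike of the cap_2 alone. Leave any turquoise look-alike of the cap_1 alone.

How it is judged:
By the outcome, as a careful person would: the job done as asked, in the order asked, and still so for the second after the job is handed in, while the arm keeps its last pose, push and grip.
It also fails if it takes over 45 s, if anything falls off the work surface, if the arm or the gripper's body presses on something with over 40 N, if the wrist force passes 120 N, or if a joint passes its speed limit or range.

### The arm

A 7-joint arm with a two-finger parallel gripper is mounted at the origin on a cart in front of the work surface, level with it; the furniture and walls round the work are solid. World frame = base frame: x ahead of the robot, y to its left, z up, the work surface at z = 0. Lengths are in m, angles in rad, forces in N, time in s.
With the tool pointing down it reaches from about 0.4 to 0.85 m from the base axis. Payload 4.5 kg.
Tool frame: the origin (TCP) lies midway between the tips of the shut fingers; the grasp point (between the pads) lies 19 mm behind it; z points along the fingers, y is the direction in which the jaws open and shut (so a half turn about z gives the same grasp; the last joint's range is limited). The gripper opens to 88 mm and grips with 3 to 60 N. Pads are 18 mm wide; open, the fingers measure 123 mm over their backs; the gripper's body (75 mm by 187 mm) begins 45 mm behind the grasp point.
Start: joints at [1.304, 0.689, -0.195, 1.565, 0.157, 0.902, -0.215], TCP at [0.185, -0.597, 0.239] pointing down, gripper open.
Joint ranges: [-3.01, 3.01], [-0.46, 2.08], [-1.47, 1.51], [0.13, 2.56], [-1, 4.14], [0.04, 2.09], [-2.66, 2.66]. Speed limits (rad/s): [2.57, 2.57, 3.14, 3.14, 3.14, 3.14, 3.14].

### API

Orientations are given as a unit quaternion [x, y, z, w].
In Python, from plant import get_state, snapshot, finish_job, find_in gives the robot as it stands.
- The arm moves only by the shell command python3 -m creep 'ROWS' [OPENING] [FORCE]. ROWS is JSON, one flat list of numbers, 6 for each row, row after row: the shift along the tool's x, y, z in mm, then the turn, a rotation vector about the tool's x, y, z in degrees. In form: [tx, ty, tz, wx, wy, wz, tx, ty, tz, wx, wy, wz, ...]. A call has 1 to 5 rows; each row shifts and turns the pose as measured when the row begins, along the tool's axes as they then stand; what a row does not reach is not made up. A row lasts 1/12 s, in which the tool goes at most 41.7 mm and 7.16 degrees, less where a joint would pass 70% of its speed; a pose out of reach is approached as far as the arm can. A call is refused whole if a number of a shift passes 41.7 or a number of a turn 7.16, either way. A call with a gripper value outside its range is refused whole. OPENING is the finger opening in mm, from 0 to 88.1, set as the call begins (- or left out, the last holds). The fingers move at their own pace and stop on an object; FORCE is the grip in N (left out, the last holds). Time passes only in rows, so rows that do not move let the fingers close. It gives the time, the measured TCP pose, the force and the opening at its end, in the units of the state.
- get_state(): the state, without advancing time (a new reading comes with each control period).
- snapshot(name): name is "side" or "top" or "wrist"; returns a dict with "color" (384x512x3 uint8, red, green, blue), "intrinsics" (3x3 intrinsics, pixels), "extrinsics" (4x4, takes a point from world to camera coordinates). Camera axes: x right, y down, z forward; pixel columns grow to the right and rows downward; lengths in m; the calibration is good to about 2 mm. The wrist camera is an equidistant fisheye: a pixel r from the principal point sees the ray r / f radians off the axis. A picture is of the moment at which its call begins. There is no depth.
- finish_job(): hands the job in, once; it reports no verdict.
Trained networks look in the newest picture that a camera, given by its name, has taken for a name from the list of things; names that differ only in an ending like _2 or _b are one class to them, and where a whole thing is asked for, a point or a joint stands for the part that bears it (a point fixed in the world has none). Each returns a list of dicts, best first, with "score" (0 to 1); they miss things now and then, are a little off and sometimes report something else, mostly with a low value. They report only what shows in the picture. A call takes as long as a camera call. They do not tell look-alikes from the thing itself.
- find_in(thing, camera): "xy" ([column, row] in pixels, amid what is visible of it).
The state is a dict: "clock": time; "q": joint angles; "qd": joint speeds; "joint_torque": joint torques, N m; "tool_pos": TCP position; "eef_rot": TCP orientation; "contact_force": force on the tool from outside, world axes, zero at the start; "moment": the same for the moment, N m; "opening": opening from 0.0 (shut) to 1.0 (fully open).
Only numpy, scipy, OpenCV 4.12 (cv2) and the standard library are available. Lean on these libraries where they do the work, as an engineer would, in place of code of your own. Each camera call takes 0.05 s, during which the arm holds its last target.

## Working session

There is one attempt and no reset: what is moved stays moved. The work goes in short steps, Python scripts to look and compute and a shell command to move; the robot and the scene stay as the last step left them, time stands still between calls to the robot, and variables do not carry over. Pictures are saved under pics/ and viewed, and the job is handed in when it is done.

```bash
mkdir -p pics; ls; cat > h.py <<'E'
import numpy as np,cv2
from plant import get_state,snapshot,find_in
def snap(n,fn):
    s=snapshot(n); cv2.imwrite('pics/'+fn+'.png',cv2.cvtColor(s['color'],cv2.COLOR_RGB2BGR)); return s
def proj(s,p):
    K=np.array(s['intrinsics']);E=np.array(s['extrinsics']);c=E[:3,:3]@np.array(p)+E[:3,3];u=K@c;return u[:2]/u[2]
def atz(s,xy,z):
    K=np.array(s['intrinsics']);E=np.array(s['extrinsics']);d=np.linalg.inv(K)@np.array([xy[0],xy[1],1.]);R=E[:3,:3]
    o=-R.T@E[:3,3];d=R.T@d;return o+d*(z-o[2])/d[2]
E
python3 - <<'E'
from h import *
np.set_printoptions(precision=4,suppress=True)
st=get_state();print(st)
for c in ['top','side']:
    s=snap(c,c+'0')
    for t in ['cap_1','bolt_knob_1','grinder_1','milk_pitcher','tamper','brush']:
        r=find_in(t,c)
        for a in r: 
            if a['score']>.2: print(c,t,a,atz(s,a['xy'],.22 if 'cap' in t else .2045 if 'knob' in t else 0.1))
E
```

```text
pics
{'clock': 0.0, 'q': array([ 1.3038,  0.69  , -0.1945,  1.5663,  0.1573,  0.9025, -0.2151]), 'qd': array([ 0.0002,  0.0007, -0.0003,  0.001 , -0.0005, -0.    , -0.0013]), 'joint_torque': array([  0.0001, -52.7565,  -1.2666, -15.3431,  -0.0526,   0.0064,
         0.0001]), 'tool_pos': array([ 0.1849, -0.5963,  0.2379]), 'eef_rot': array([ 0.9887,  0.1499, -0.0002, -0.0009]), 'contact_force': array([ 0.0936,  0.1921, -0.363 ]), 'moment': array([ 0.0033, -0.054 ,  0.0273]), 'opening': 1.001571840218789}
top cap_1 {'xy': [269.5, 152.4], 'score': 0.65} [0.7076 0.0052 0.22  ]
top cap_1 {'xy': [391.0, 140.5], 'score': 0.64} [ 0.7391 -0.2936  0.22  ]
top cap_1 {'xy': [248.3, 204.0], 'score': 0.59} [0.5798 0.0561 0.22  ]
top cap_1 {'xy': [316.2, 144.9], 'score': 0.57} [ 0.727  -0.1097  0.22  ]
top bolt_knob_1 {'xy': [350.8, 147.0], 'score': 0.4} [ 0.7257 -0.1978  0.2045]
top grinder_1 {'xy': [374.7, 154.8], 'score': 0.8} [ 0.7274 -0.2838  0.1   ]
top grinder_1 {'xy': [247.6, 217.6], 'score': 0.58} [0.5531 0.0619 0.1   ]
top milk_pitcher {'xy': [193.2, 150.1], 'score': 0.55} [0.7375 0.2133
[... 513 characters left out ...]
.22  ]
side bolt_knob_1 {'xy': [252.1, 131.5], 'score': 0.52} [0.5697 0.1433 0.2045]
side bolt_knob_1 {'xy': [300.5, 234.0], 'score': 0.42} [ 0.7255 -0.2173  0.2045]
side bolt_knob_1 {'xy': [260.4, 138.9], 'score': 0.4} [0.5972 0.1136 0.2045]
side grinder_1 {'xy': [296.2, 283.7], 'score': 0.96} [ 0.7232 -0.2985  0.1   ]
side grinder_1 {'xy': [248.3, 181.4], 'score': 0.89} [0.5668 0.0355 0.1   ]
side milk_pitcher {'xy': [312.6, 151.5], 'score': 0.59} [0.758  0.1775 0.1   ]
side tamper {'xy': [251.3, 131.6], 'score': 0.81} [0.5548 0.2534 0.1   ]
side tamper {'xy': [305.2, 259.8], 'score': 0.71} [ 0.7443 -0.2257  0.1   ]
side brush {'xy': [194.4, 268.3], 'score': 0.81} [ 0.4566 -0.2752  0.1   ]
```

```bash
python3 - <<'E'
import cv2
a=cv2.imread('pics/top0.png');b=cv2.imread('pics/side0.png')
cv2.imwrite('pics/t0z.png',cv2.resize(a[100:300,130:430],None,fx=2.6,fy=2.6,interpolation=2))
cv2.imwrite('pics/s0z.png',cv2.resize(b[90:320,160:360],None,fx=2.6,fy=2.6,interpolation=2))
E
```

```text
(no output)
```

View pics/t0z.png

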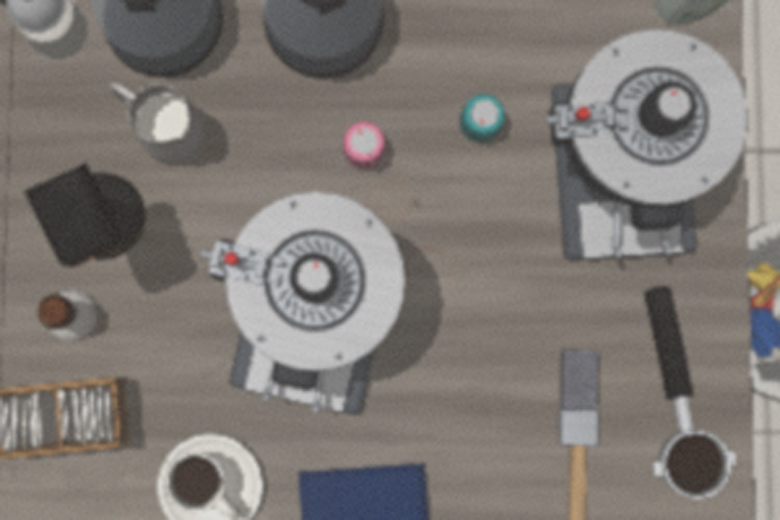

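View pics/s0z.png

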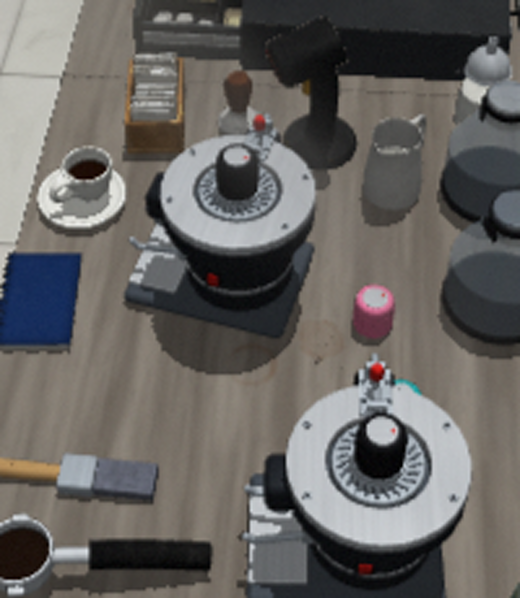

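The caps are at top-camera pixels (249,204) on the nearer grinder, (391,140) on the far grinder, (270,152) pink and (316,145) turquoise. The target is the black one at (249,204). It sits on the grinder with its seat at x≈0.58 (< 0.66), and its red knob is at about (219,199). Next I'll take a precise fix and an enlarged crop.

```bash
cat > tri.py <<'E'
from h import *
def tri(obs):
    A=[];b=[]
    for s,xy in obs:
        K=np.array(s['intrinsics']);E=np.array(s['extrinsics']);P=K@E[:3]
        for i in range(2): r=P[i]-xy[i]*P[2];A.append(r[:3]);b.append(-r[3])
    return np.linalg.lstsq(np.array(A),np.array(b),rcond=None)[0]
def red(s,box):
    im=s['color'].astype(int);u0,v0,u1,v1=box;c=im[v0:v1,u0:u1]
    w=np.clip(c[...,0]-np.maximum(c[...,1],c[...,2])-50,0,None);n,l,stt,cen=cv2.connectedComponentsWithStats((w>0).astype(np.uint8))
    return [(round(stt[i][4]),cen[i]+[u0,v0]) for i in range(1,n) if stt[i][4]>1]
E
python3 - <<'E'
from tri import *
np.set_printoptions(precision=4,suppress=True)
t=snapshot('top');s=snapshot('side')
rt=red(t,(205,185,280,240));rs=red(s,(215,120,290,190));print(rt,rs)
k=tri([(t,max(rt,key=lambda a:a[0])[1]),(s,max([r for r in rs if r[1][1]<150],key=lambda a:a[0])[1])]);print('knob',k)
# bright cap disc
def bright(S,box,fn):
    u0,v0,u1,v1=box;c=S['color'][v0:v1,u0:u1];cv2.imwrite(f'pics/{fn}.png',cv2.resize(c[...,::-1],None,fx=8,fy=8,interpolation=2))
bright(t,(205,175,290,240),'tz1');bright(s,(215,125,285,195),'sz1')
E
```

```text
[(17, array([218.3529, 199.    ]))] [(13, array([259.6154, 135.6154]))]
knob [0.5933 0.1312 0.2008]
```

View pics/tz1.png

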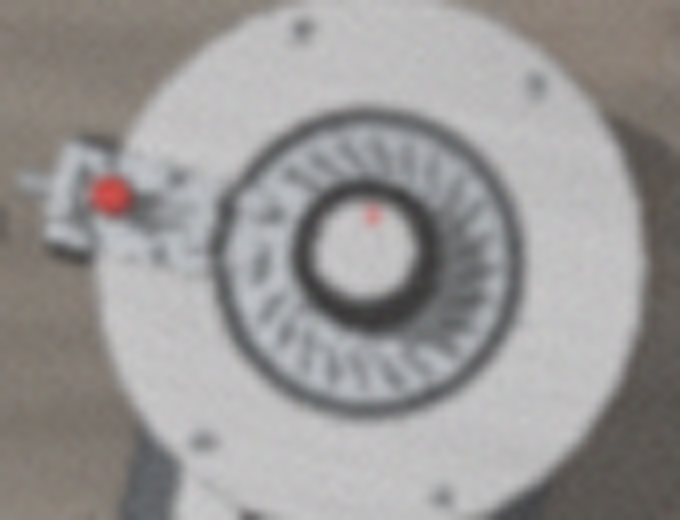

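View pics/sz1.png

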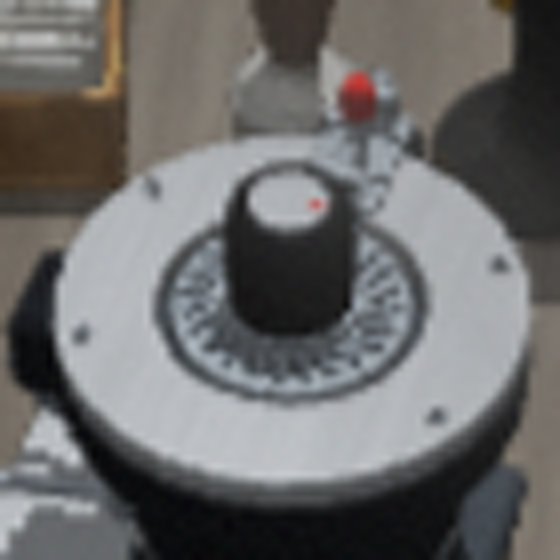

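The crop shows the black cap: bright disc centre at top pixel (250.2,205.4), red dot at (251.3,201.5), knob at (218.4,199) on the grinder's left (+y) side. This is the right cap, neither pink nor turquoise.

```bash
python3 - <<'E'
from tri import *
from scipy.spatial.transform import Rotation as R
np.set_printoptions(precision=4,suppress=True)
t=snapshot('top');s=snapshot('side')
c=tri([(t,(250.2,205.4)),(s,(250.7,149.4))]);print('captop',c,atz(t,(250.2,205.4),.22),atz(s,(250.7,149.4),.22))
print('ring',atz(t,(250.7,207.3),.170))
k1=atz(t,(218.35,199),.2);k2=atz(s,(259.6,135.6),.199);print(k1,k2)
k=(k1+k2)/2
for q in (c,atz(t,(250.7,207.3),.170)):
    d=k-q;print('r',np.hypot(*d[:2]),'yaw',np.degrees(np.arctan2(-d[0],d[1])))
st=get_state();M=R.from_quat(st['eef_rot']).as_matrix();print(M)
E
```

```text
captop [0.5755 0.0512 0.2217] [0.5764 0.0514 0.22  ] [0.5747 0.0527 0.22  ]
ring [0.5757 0.0517 0.17  ]
[0.5935 0.1313 0.2   ] [0.5931 0.1332 0.199 ]
r 0.08300582622762333 yaw -12.383274195024445
r 0.0824760041531727 yaw -12.330269478007681
[[ 0.9551  0.2963  0.    ]
 [ 0.2963 -0.9551 -0.0001]
 [ 0.      0.0001 -1.    ]]
```

```bash
for i in 1; do python3 -m creep '[20,-19,-20,0,0,0,28,-26,-10,0,0,0,28,-26,-8,0,0,0,28,-26,-5,0,0,0,28,-26,-5,0,0,0]' 40; done; python3 -m creep '[28,-27,-3,0,0,0,28,-27,-3,0,0,0,28,-27,-3,0,0,0,28,-27,-3,0,0,0,28,-27,-3,0,0,0]'; python3 -c "
from h import *;s=get_state();print(s['clock'],s['tool_pos'],s['q'])"
```

```text
clock: 1.32
tool_pos: [0.2705, -0.4437, 0.2853]
eef_rot: [0.99, 0.14, -0.002, 0.002]
contact_force: [1.2, 0.2, 1.0]
opening: 0.646
clock: 1.73
tool_pos: [0.3712, -0.2676, 0.3017]
eef_rot: [0.99, 0.139, -0.001, 0.004]
contact_force: [1.0, -0.8, -0.3]
opening: 0.451
1.7333 [ 0.3711703  -0.26761904  0.30172337] [ 0.67057225  0.38475371 -0.21660527  1.96390483  0.12235295  0.80175114
 -0.90754918]
```

```bash
python3 -m creep '[28,-28,0,0,0,-6,26,-31,0,0,0,-6,22,-33,0,0,0,-6,19,-35,0,0,0,-6,15,-37,0,0,0,-6]'; python3 -m creep '[12,-38,0,0,0,-6,7,-39,0,0,0,-6,4,-39,0,0,0,-6,0,-39,0,0,0,-6,0,0,0,0,0,-6]';  python3 -c "
from h import *;s=get_state();print(s['clock'],s['tool_pos'],s['q'])"
```

```text
clock: 2.15
tool_pos: [0.3985, -0.0684, 0.3026]
eef_rot: [0.916, 0.401, 0.005, 0.007]
contact_force: [-0.1, 0.5, 0.3]
opening: 0.456
clock: 2.57
tool_pos: [0.2789, 0.0451, 0.3006]
eef_rot: [0.767, 0.642, 0.006, 0.009]
contact_force: [0.1, -0.6, 0.3]
opening: 0.451
2.5667 [0.2789452  0.0451158  0.30064467] [ 0.2075043   0.1569054  -0.63668319  2.36971138  0.18189079  0.6365984
 -0.74615372]
```

```bash
cat > go.py <<'E'
from h import *
from scipy.spatial.transform import Rotation as R
import sys
np.set_printoptions(precision=3,suppress=True)
def rem(p,yaw):
    s=get_state();Rm=R.from_quat(s['eef_rot']);y=np.radians(yaw)
    T=R.from_matrix(np.array([[np.cos(y),np.sin(y),0],[np.sin(y),-np.cos(y),0],[0,0,-1]]))
    print('clk %.2f'%s['clock'],'pos',s['tool_pos'],'q7 %.2f'%s['q'][6],'F',s['contact_force'],'M',s['moment'],'op %.1fmm'%(s['opening']*88))
    print('tool mm',Rm.inv().apply(np.array(p)-s['tool_pos'])*1000,'rot deg',np.degrees((Rm.inv()*T).as_rotvec()))
if __name__=='__main__': a=list(map(float,sys.argv[1:])); rem(a[:3],a[3])
E
python3 go.py .5933 .132 .26 77.65
```

```text
clk 2.57 pos [0.279 0.045 0.301] q7 -0.75 F [ 0.141 -0.559  0.307] M [-0.068 -0.042  0.04 ] op 39.7mm
tool mm [141.207 293.083  46.715] rot deg [1.264 0.134 2.168]
```

```bash
python3 -m creep '[17,36,0,1.2,0,2,17,36,0,0,0,0,17,36,0,0,0,0,17,36,0,0,0,0,17,36,0,0,0,0]'; python3 go.py .5933 .132 .26 77.65
```

```text
clock: 2.98
tool_pos: [0.465, 0.0907, 0.2998]
eef_rot: [0.774, 0.633, -0.008, 0.004]
contact_force: [1.4, -0.7, 0.5]
opening: 0.456
clk 2.98 pos [0.465 0.091 0.3  ] q7 -0.85 F [ 1.427 -0.726  0.516] M [ 0.011 -0.108 -0.01 ] op 40.1mm
tool mm [ 66.762 117.661  38.124] rot deg [-0.237  1.038  0.835]
```

```bash
python3 -m creep '[18,34,8,0,0,0,18,34,8,0,0,0,16,28,10,0,0.5,0,14,20,10,0,0.5,0.8,0,0,0,0,0,0]' 36; python3 go.py .5933 .132 .26 77.65
```

```text
clock: 3.4
tool_pos: [0.6056, 0.1349, 0.2602]
eef_rot: [0.78, 0.625, 0.003, -0.0]
contact_force: [-0.1, -0.2, 0.5]
opening: 0.407
clk 3.40 pos [0.606 0.135 0.26 ] q7 -0.85 F [-0.093 -0.167  0.473] M [-0.031 -0.103 -0.022] op 35.8mm
tool mm [ -5.543 -11.395   0.187] rot deg [ 0.189 -0.248 -0.246]
```

```bash
python3 -m creep '[-5.5,-11.4,20,0,0,0,0,0,20,0,0,0,0,0,0,0,0,0]'; python3 go.py .5933 .132 .192 77.65; python3 - <<'E'
from h import *
w=snap('wrist','w1');s=snap('side','s1');t=snapshot('top')
a=s['color'][90:200,200:340];b=t['color'][150:260,190:330]
cv2.imwrite('pics/c1.png',cv2.resize(np.hstack([a,b])[...,::-1],None,fx=2.85,fy=2.85,interpolation=2))
E
```

```text
clock: 3.65
tool_pos: [0.5945, 0.1328, 0.2187]
eef_rot: [0.781, 0.625, 0.004, -0.0]
contact_force: [-0.1, -1.2, -0.3]
opening: 0.41
clk 3.65 pos [0.595 0.133 0.219] q7 -0.89 F [-0.136 -1.232 -0.279] M [-0.085 -0.033 -0.004] op 36.1mm
tool mm [-1.206 -1.129 26.73 ] rot deg [ 0.248 -0.332 -0.289]
```

View pics/w1.png

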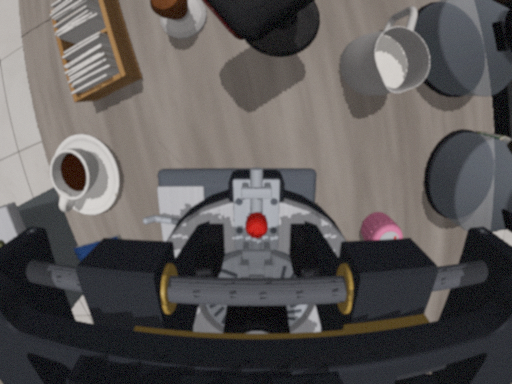

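View pics/c1.png

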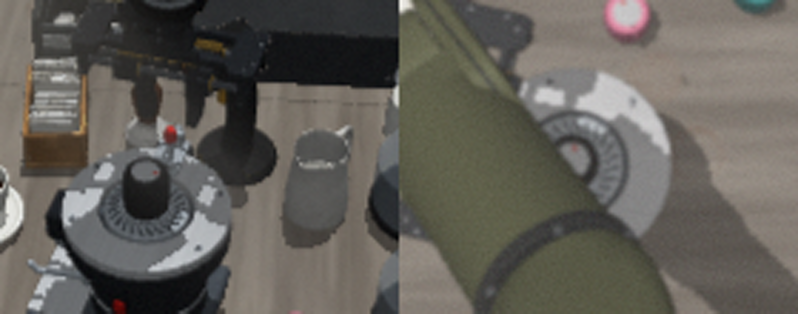

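The wrist view shows the red knob at (257,225), midway between the finger tips. I'll check it against the calibration.

```bash
python3 - <<'E'
from h import *
s=snapshot('wrist');K=np.array(s['intrinsics']);E=np.array(s['extrinsics'])
def fp(p):
    c=E[:3,:3]@np.array(p)+E[:3,3];th=np.arctan2(np.hypot(c[0],c[1]),c[2]);d=c[:2]/np.hypot(c[0],c[1]);return K[[0,1],[2,2]]+d*th*K[0,0]
im=s['color'].astype(int);m=(im[...,0]-np.maximum(im[...,1],im[...,2])>70);m[:190]=0;m[260:]=0;v,u=np.nonzero(m);print('seen',u.mean(),v.mean(),len(u))
print('pred',fp([.5933,.132,.199]),fp(get_state()['tool_pos']),fp([.5933-.00214,.132-.00977,.199]))
E
```

```text
seen 253.5910290237467 225.16622691292875 379
pred [252.95091519 225.96497474] [258.90805742 238.92461832] [253.09214802 240.25595434]
```

```bash
python3 -m creep '[-1.2,-1,14,0,0,0,0,0,12,0,0,0,0,0,0,0,0,0]'; python3 go.py .5933 .132 .192 77.65
```

```text
clock: 4.1
tool_pos: [0.5989, 0.1342, 0.2011]
eef_rot: [0.781, 0.624, 0.011, 0.003]
contact_force: [-0.3, -0.5, -0.8]
opening: 0.405
clk 4.10 pos [0.599 0.134 0.201] q7 -0.90 F [-0.274 -0.454 -0.756] M [-0.066 -0.047 -0.006] op 35.7mm
tool mm [-3.489 -5.16   8.946] rot deg [ 1.08  -0.817 -0.361]
```

```bash
python3 -m creep '[-3.5,-5,5,1,-0.8,-0.3,0,0,0,0,0,0]'; python3 go.py .5933 .132 .192 77.65
```

```text
clock: 4.27
tool_pos: [0.5934, 0.1318, 0.1968]
eef_rot: [0.779, 0.627, 0.0, 0.001]
contact_force: [0.5, -1.0, -0.5]
opening: 0.408
clk 4.27 pos [0.593 0.132 0.197] q7 -0.90 F [ 0.516 -1.002 -0.549] M [-0.043 -0.083  0.019] op 35.9mm
tool mm [ 0.178 -0.156  4.79 ] rot deg [ 0.071  0.024 -0.042]
```

```bash
python3 -m creep '[0,0,4,0,0,0,0,0,0,0,0,0]' ; python3 -m creep '[0,0,0,0,0,0,0,0,0,0,0,0,0,0,0,0,0,0,0,0,0,0,0,0]' 6 15;python3 go.py .5933 .132 .192 77.65
```

```text
clock: 4.43
tool_pos: [0.5939, 0.1321, 0.1933]
eef_rot: [0.779, 0.627, 0.001, 0.001]
contact_force: [-1.1, -0.7, -0.5]
opening: 0.408
clock: 4.77
tool_pos: [0.5944, 0.1324, 0.1939]
eef_rot: [0.779, 0.627, 0.001, 0.001]
contact_force: [-0.1, 0.7, -1.7]
opening: 0.153
clk 4.77 pos [0.594 0.132 0.194] q7 -0.90 F [-0.094  0.682 -1.665] M [ 0.    -0.083 -0.007] op 13.5mm
tool mm [-0.661 -0.953  1.943] rot deg [ 0.184 -0.057 -0.037]
```

```bash
python3 -m creep '[-5,0,0,0,0,0,-5,0,0,0,0,0,-4,0,0,0,0,0]'; python3 go.py .5899 .1164 .193 77.65;python3 -m creep '[-4,0,0,0,0,0,-3,0,0,0,0,0]'; python3 go.py .5899 .1164 .193 77.65
```

```text
clock: 5.02
tool_pos: [0.5916, 0.1203, 0.1939]
eef_rot: [0.779, 0.628, 0.003, 0.0]
contact_force: [0.4, 1.2, -1.9]
opening: 0.14
clk 5.02 pos [0.592 0.12  0.194] q7 -0.89 F [ 0.436  1.249 -1.932] M [ 0.246 -0.189 -0.006] op 12.3mm
tool mm [-4.18  -0.858  0.918] rot deg [ 0.226 -0.258  0.088]
clock: 5.18
tool_pos: [0.5912, 0.1184, 0.1941]
eef_rot: [0.778, 0.628, 0.008, -0.003]
contact_force: [4.1, 7.9, -8.5]
opening: 0.141
clk 5.18 pos [0.591 0.118 0.194] q7 -0.88 F [ 4.079  7.924 -8.466] M [ 1.767 -0.771 -0.066] op 12.4mm
tool mm [-2.22  -0.866  1.061] rot deg [ 0.331 -0.907  0.197]
```

```bash
python3 -m creep '[-4,0,0,0,0.7,0,0,0,0,0,0,0]'; python3 go.py .5899 .1164 .193 77.65; python3 - <<'E'
from h import *
w=snap('wrist','w2');s=snapshot('side')
cv2.imwrite('pics/c2.png',cv2.resize(np.hstack([w['color'][170:330,150:370],s['color'][110:190,220:300].repeat(2,0).repeat(2,1)])[...,::-1],None,fx=2,fy=2,interpolation=2))
E
```

```text
clock: 5.35
tool_pos: [0.5913, 0.1188, 0.194]
eef_rot: [0.777, 0.629, 0.017, -0.009]
contact_force: [1.3, -1.9, -1.1]
opening: 0.147
clk 5.35 pos [0.591 0.119 0.194] q7 -0.86 F [ 1.33  -1.856 -1.09 ] M [-0.447 -0.101 -0.008] op 12.9mm
tool mm [-2.655 -0.859  0.881] rot deg [ 0.413 -2.158  0.361]
```

View pics/c2.png

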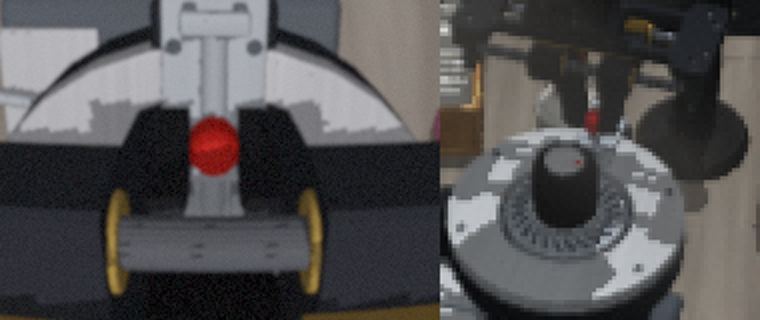

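```bash
python3 -m creep '[-2,0,0,0.3,-2,0.3,-2,0,0,0,0,0,0,0,0,0,0,0]'; python3 go.py .5899 .1164 .193 77.65; cat > wk.py <<'E'
from h import *
s=snapshot('wrist');K=np.array(s['intrinsics']);E=np.array(s['extrinsics']);R=E[:3,:3];o=-R.T@E[:3,3]
im=s['color'].astype(int);m=(im[...,0]-np.maximum(im[...,1],im[...,2])>60).astype(np.uint8);n,l,st,c=cv2.connectedComponentsWithStats(m)
i=min([i for i in range(1,n) if st[i][4]>80],key=lambda i:np.hypot(*(c[i]-[257,235])))
d=(c[i]-K[[0,1],[2,2]])/K[0,0];th=np.hypot(*d);r=R.T@np.array([*(d/th*np.sin(th)),np.cos(th)])
p=o+r*(.200-o[2])/r[2];a=np.radians(-12.35);q=p[:2]-[.5757,.0515]
print('knob',c[i],st[i][4],p,'gx,gy mm',1000*(q@[np.cos(a),np.sin(a)]),1000*(q@[-np.sin(a),np.cos(a)]))
E
python3 wk.py
```

```text
clock: 5.7
tool_pos: [0.5912, 0.1186, 0.194]
eef_rot: [0.778, 0.628, 0.004, -0.001]
contact_force: [1.1, 0.5, -0.4]
opening: 0.143
clk 5.70 pos [0.591 0.119 0.194] q7 -0.88 F [ 1.078  0.543 -0.374] M [-0.004 -0.141  0.019] op 12.6mm
tool mm [-2.393 -0.85   0.944] rot deg [ 0.166 -0.438  0.151]
knob [256.48722317 243.06984668] 587 [0.59041198 0.11937064 0.2       ] gx,gy mm -0.14483564116498338 69.4467052757892
```

```bash
python3 -m creep '[-6,0,0,0,0,0]'; python3 go.py .5899 .1164 .193 77.65;  python3 -m creep '[-8,0,0,0,-0.7,0]' ;python3 go.py .5899 .1164 .193 77.65; python3 wk.py
```

```text
clock: 5.83
tool_pos: [0.5911, 0.1178, 0.1943]
eef_rot: [0.777, 0.629, 0.008, -0.003]
contact_force: [7.1, 18.5, -12.4]
opening: 0.142
clk 5.83 pos [0.591 0.118 0.194] q7 -0.87 F [  7.148  18.46  -12.433] M [ 3.896 -1.335  0.037] op 12.5mm
tool mm [-1.679 -0.841  1.233] rot deg [ 0.271 -0.957  0.301]
clock: 5.92
tool_pos: [0.591, 0.1174, 0.1945]
eef_rot: [0.776, 0.63, 0.009, -0.003]
contact_force: [6.5, 16.8, -13.2]
opening: 0.144
clk 5.92 pos [0.591 0.117 0.195] q7 -0.87 F [  6.516  16.776 -13.247] M [ 3.702 -1.413  0.054] op 12.7mm
tool mm [-1.195 -0.843  1.507] rot deg [ 0.417 -1.052  0.508]
knob [256.48506151 240.37785589] 569 [0.59034251 0.11937061 0.2       ] gx,gy mm -0.2126975267999504 69.43181721974793
```

```bash
python3 -m creep '[0,0,0,0,0,0,0,0,0,0,0,0,0,0,-20,0,0,0,0,0,-25,0,0,0]' 40; python3 go.py .5899 .1164 .193 77.65; python3 wk.py;python3 - <<'E'
from tri import *
import subprocess
w=snapshot('wrist')
s=snapshot('side');print(red(s,(215,110,290,190)))
cv2.imwrite('pics/c3.png',cv2.resize(np.hstack([w['color'][170:330,150:370],s['color'][110:190,220:300].repeat(2,0).repeat(2,1)])[...,::-1],None,fx=2,fy=2,interpolation=2))
for r in red(s,(215,110,290,190)): print(atz(s,r[1],.199))
E
```

```text
clock: 6.3
tool_pos: [0.5863, 0.1129, 0.2361]
eef_rot: [0.776, 0.631, 0.002, -0.004]
contact_force: [0.4, 0.9, 0.9]
opening: 0.418
clk 6.30 pos [0.586 0.113 0.236] q7 -0.83 F [0.449 0.853 0.867] M [-0.031 -0.109  0.029] op 36.8mm
tool mm [ 3.762  2.988 43.076] rot deg [-0.184 -0.514  0.558]
knob [262.11815562 205.30259366] 347 [0.59012294 0.11883837 0.2       ] gx,gy mm -0.3133426923262045 68.8649359982383
[(11, array([257.81818182, 138.81818182]))]
[0.5890088  0.11901974 0.199     ]
```

View pics/c3.png

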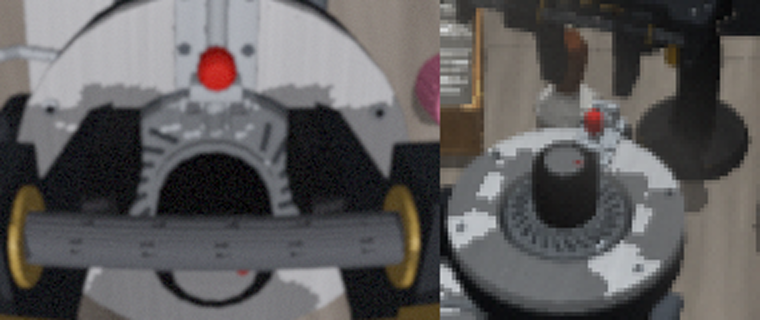

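Side view: the knob moved about 14.8 mm and then met a firm 18 N stop. As an independent check, I'll push it from behind with closed fingers.

```bash
python3 -m creep '[14,-2,0,0,0,0,14,0,0,0,-0.5,0.5,0,0,0,0,0,0]' 0 15;python3 go.py .5953 .141 .195 77.65
```

```text
clock: 6.7
tool_pos: [0.591, 0.1391, 0.2366]
eef_rot: [0.781, 0.625, -0.001, 0.001]
contact_force: [0.0, 0.6, 0.2]
opening: 0.248
clk 6.70 pos [0.591 0.139 0.237] q7 -0.89 F [0.019 0.551 0.165] M [ 0.016 -0.039 -0.024] op 21.9mm
tool mm [ 2.879  3.756 41.64 ] rot deg [ 0.037  0.121 -0.296]
```

```bash
python3 -m creep '[3,4,10,0,0,0,0,0,10,0,0,0,0,0,10,0,0,0,0,0,0,0,0,0]' ;python3 go.py .5953 .141 .195 77.65
```

```text
clock: 7.03
tool_pos: [0.594, 0.1403, 0.2007]
eef_rot: [0.78, 0.626, -0.004, 0.001]
contact_force: [0.3, 0.1, 0.2]
opening: 0.004
clk 7.03 pos [0.594 0.14  0.201] q7 -0.91 F [0.306 0.072 0.217] M [-0.026 -0.016  0.01 ] op 0.3mm
tool mm [0.966 1.134 5.729] rot deg [-0.201  0.365 -0.186]
```

```bash
python3 -m creep '[0,1,5,0,0,0,-2,0,0,0,0,0]';python3 go.py .5910 .1213 .195 77.65; python3 -m creep '[-3,0,0,0,0,0,-4,0,0,0,0,0]'; python3 go.py .5910 .1213 .195 77.65; python3 -m creep '[-6,0,0,0,0,0]'; python3 go.py .5910 .1213 .195 77.65
```

```text
clock: 7.2
tool_pos: [0.5935, 0.1371, 0.1933]
eef_rot: [0.78, 0.626, -0.005, 0.0]
contact_force: [1.7, -0.6, 0.8]
opening: 0.005
clk 7.20 pos [0.594 0.137 0.193] q7 -0.91 F [ 1.661 -0.596  0.754] M [-0.064 -0.067  0.04 ] op 0.4mm
tool mm [-15.976   0.94   -1.597] rot deg [-0.38  0.48 -0.2 ]
clock: 7.37
tool_pos: [0.5924, 0.1324, 0.1931]
eef_rot: [0.78, 0.626, -0.003, -0.002]
contact_force: [2.4, 10.2, -5.5]
opening: 0.006
clk 7.37 pos [0.592 0.132 0.193] q7 -0.90 F [ 2.432 10.21  -5.543] M [ 2.262 -0.61  -0.026] op 0.5mm
tool mm [-11.196   1.     -1.825] rot deg [-0.363  0.173 -0.159]
clock: 7.45
tool_pos: [0.5923, 0.1323, 0.1935]
eef_rot: [0.779, 0.627, 0.002, -0.004]
contact_force: [4.3, 15.4, -11.7]
opening: 0.004
clk 7.45 pos [0.592 0.132 0.194] q7 -0.90 F [  4.343  15.372 -11.694] M [ 3.26  -1.137  0.015] op 0.4mm
tool mm [-11.005   1.106  -1.547] rot deg [-0.255 -0.461  0.009]
```

The same stop was met: the finger face sits at about 73.5 mm, so the knob is at about 66.5 mm and the bolt is home. Next is the cap.

```bash
python3 -m creep '[2,0,0,0,0,0,0,0,-20,0,0,0,0,0,-30,0,0,0,0,0,-20,0,0,0]';python3 -m creep '[-25,0,0,0,0,0,-25,0,0,0,0,0,-20,0,0,0,0,0,-8,0,0,0,0,0,0,0,0,0,0,0]' 64 20;python3 go.py .5757 .0515 .193 77.65; python3 - <<'E'
from h import *
w=snap('wrist','w4');s=snapshot('side')
cv2.imwrite('pics/c4.png',cv2.resize(s['color'][100:190,210:330][...,::-1],None,fx=5,fy=5,interpolation=2))
E
```

```text
clock: 7.78
tool_pos: [0.5901, 0.1331, 0.2621]
eef_rot: [0.778, 0.628, -0.001, -0.007]
contact_force: [0.8, 0.3, 0.2]
opening: 0.007
clock: 8.2
tool_pos: [0.5763, 0.0544, 0.2696]
eef_rot: [0.779, 0.628, 0.005, -0.003]
contact_force: [0.3, 0.7, -0.2]
opening: 0.356
clk 8.20 pos [0.576 0.054 0.27 ] q7 -0.73 F [ 0.277  0.705 -0.153] M [-0.063 -0.112 -0.008] op 31.3mm
tool mm [-3.874 -0.058 76.586] rot deg [ 0.065 -0.692  0.1  ]
```

View pics/w4.png

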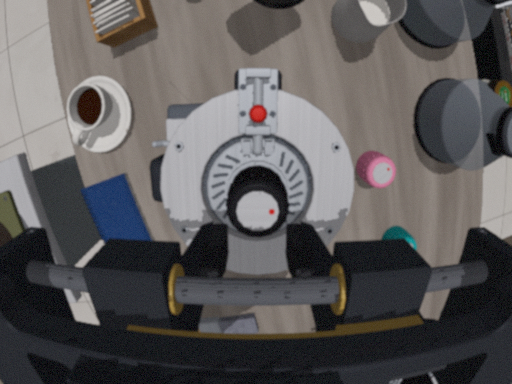

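View pics/c4.png

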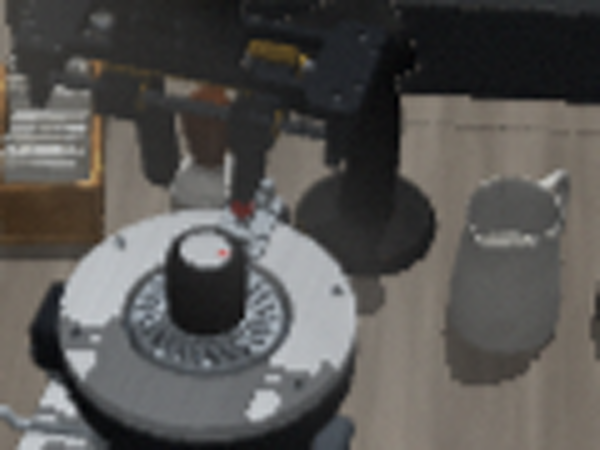

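The wrist view shows the bolt running into the keeper at about (258,145), the cap disc centre at (258,210) and the red dot at (271,212).

```bash
python3 wk.py; python3 - <<'E'
from h import *
s=snapshot('wrist');K=np.array(s['intrinsics']);E=np.array(s['extrinsics']);R=E[:3,:3];o=-R.T@E[:3,3]
g=s['color'].min(2)[185:235,228:290];n,l,st,c=cv2.connectedComponentsWithStats((g>150).astype(np.uint8));
for i in range(1,n):
  if st[i][4]>200:
    x,y,w,h=st[i][:4];cc=np.array([x+w/2-.5+228,y+h/2-.5+185])
    for q in (cc,c[i]+[228,185]):
        d=(q-K[[0,1],[2,2]])/K[0,0];th=np.hypot(*d);r=R.T@np.array([*(d/th*np.sin(th)),np.cos(th)]);print(q,st[i],o+r*(.22-o[2])/r[2])
E
python3 -m creep '[-4,0,15,0,-0.7,0,0,0,0,0,0,0,0,0,0,0,0,0]' 64;python3 go.py .5757 .0515 .193 77.65
```

```text
knob [258.28138528 116.94372294] 231 [0.58990854 0.11758139 0.2       ] gx,gy mm -0.2539373316096591 67.59118800349744
[258.  212.5] [  10   12   41   32 1017] [0.57600258 0.05480068 0.22      ]
[257.38643068 213.42281219] [  10   12   41   32 1017] [0.57543471 0.054206   0.22      ]
clock: 8.65
tool_pos: [0.5765, 0.0599, 0.2543]
eef_rot: [0.775, 0.632, 0.003, -0.002]
contact_force: [-0.4, -0.5, 1.4]
opening: 0.722
clk 8.65 pos [0.576 0.06  0.254] q7 -0.75 F [-0.381 -0.476  1.352] M [-0.005 -0.07  -0.007] op 63.5mm
tool mm [-8.813  0.86  61.292] rot deg [ 0.06  -0.359  0.732]
```

```bash
python3 -m creep '[-8,1,15,0,-0.3,0.7,0,0,0,0,0,0]';python3 go.py .5757 .052 .194 77.65
```

```text
clock: 8.82
tool_pos: [0.5764, 0.0546, 0.2398]
eef_rot: [0.778, 0.628, 0.002, -0.0]
contact_force: [-0.8, -0.9, -1.2]
opening: 0.727
clk 8.82 pos [0.576 0.055 0.24 ] q7 -0.76 F [-0.836 -0.918 -1.249] M [-0.143  0.061 -0.043] op 64.0mm
tool mm [-2.822 -0.17  45.757] rot deg [ 0.092 -0.176  0.203]
```

```bash
python3 -m creep '[-3,0,12,0,0,0,-1,0,12,0,0,0,0,0,0,0,0,0]';python3 go.py .5757 .052 .194 77.65
```

```text
clock: 9.07
tool_pos: [0.5772, 0.0545, 0.2178]
eef_rot: [0.777, 0.63, 0.004, -0.001]
contact_force: [-0.5, -1.0, -0.8]
opening: 0.725
clk 9.07 pos [0.577 0.055 0.218] q7 -0.78 F [-0.476 -0.977 -0.835] M [-0.031 -0.027  0.042] op 63.8mm
tool mm [-2.945 -1.104 23.741] rot deg [ 0.262 -0.43   0.41 ]
```

```bash
python3 -m creep '[-3,-1,12,0,0,0,-3,-1,11,0,-0.4,0.4,-2,0,0,0,0,0]';python3 go.py .5757 .052 .194 77.65
```

```text
clock: 9.32
tool_pos: [0.5756, 0.0503, 0.1968]
eef_rot: [0.778, 0.628, 0.004, 0.002]
contact_force: [0.3, -0.1, -0.5]
opening: 0.727
clk 9.32 pos [0.576 0.05  0.197] q7 -0.80 F [ 0.318 -0.084 -0.505] M [-0.009 -0.038  0.002] op 64.0mm
tool mm [ 1.666 -0.237  2.833] rot deg [ 0.46  -0.233  0.137]
```

```bash
python3 -m creep '[1.5,0,3,0.4,0,0,0,0,0,0,0,0]';python3 -m creep '[0,0,0,0,0,0,0,0,0,0,0,0,0,0,0,0,0,0,0,0,0,0,0,0]' 40 30;python3 go.py .5757 .052 .194 77.65
```

```text
clock: 9.48
tool_pos: [0.5764, 0.0521, 0.1947]
eef_rot: [0.778, 0.628, 0.002, -0.001]
contact_force: [0.2, 0.1, -0.6]
opening: 0.727
clock: 9.82
tool_pos: [0.5774, 0.053, 0.1963]
eef_rot: [0.778, 0.628, 0.003, -0.0]
contact_force: [0.5, 0.1, -2.7]
opening: 0.512
clk 9.82 pos [0.577 0.053 0.196] q7 -0.80 F [ 0.532  0.076 -2.651] M [-0.128 -0.243 -0.093] op 45.1mm
tool mm [-1.32  -1.485  2.264] rot deg [ 0.189 -0.321  0.153]
```

```bash
python3 -m creep '[0,0,0,0,0,-2,0,0,0,0,0,-2]';python3 go.py .5765 .0522 .195 77.65;python3 -m creep '[0,0,0,0,0,-2,0,0,0,0,0,-2]';python3 go.py .5765 .0522 .195 77.65
```

```text
clock: 9.98
tool_pos: [0.5774, 0.0529, 0.1963]
eef_rot: [0.755, 0.655, 0.003, -0.0]
contact_force: [0.6, 0.9, -1.4]
opening: 0.517
clk 9.98 pos [0.577 0.053 0.196] q7 -0.74 F [ 0.617  0.858 -1.355] M [ 0.07  -0.017 -0.192] op 45.5mm
tool mm [-0.824 -0.777  1.254] rot deg [ 0.198 -0.308  4.218]
clock: 10.15
tool_pos: [0.5769, 0.0534, 0.1963]
eef_rot: [0.731, 0.682, 0.003, -0.001]
contact_force: [-1.3, -0.3, -1.4]
opening: 0.515
clk 10.15 pos [0.577 0.053 0.196] q7 -0.69 F [-1.342 -0.284 -1.407] M [ 0.072  0.047 -0.248] op 45.3mm
tool mm [-1.212 -0.313  1.285] rot deg [ 0.148 -0.345  8.345]
```

```bash
python3 -m creep '[0,0,0,0,0,-2,0,0,0,0,0,-2]';python3 go.py .5765 .0522 .195 77.65;python3 -m creep '[0,0,0,0,0,-2,0,0,0,0,0,-2]';python3 go.py .5765 .0522 .195 77.65
```

```text
clock: 10.32
tool_pos: [0.5767, 0.0535, 0.1963]
eef_rot: [0.707, 0.707, 0.003, -0.001]
contact_force: [0.2, 1.1, -0.7]
opening: 0.514
clk 10.32 pos [0.577 0.053 0.196] q7 -0.63 F [ 0.245  1.143 -0.682] M [ 0.087 -0.123 -0.992] op 45.2mm
tool mm [-1.268 -0.204  1.305] rot deg [ 0.112 -0.394 12.297]
clock: 10.48
tool_pos: [0.5767, 0.053, 0.1963]
eef_rot: [0.685, 0.729, 0.004, -0.002]
contact_force: [-0.5, 0.4, -1.1]
opening: 0.514
clk 10.48 pos [0.577 0.053 0.196] q7 -0.58 F [-0.522  0.424 -1.065] M [ 0.005 -0.073 -1.329] op 45.3mm
tool mm [-0.824 -0.229  1.3  ] rot deg [ 0.058 -0.473 15.944]
```

Counter-clockwise meets a solid stop: 1.0–1.3 N·m at about 11–16°. So this is a reverse thread, and I'll turn clockwise.

```bash
python3 -m creep '[0,0,0,0,0,4,0,0,0,0,0,4,0,0,0,0,0,4]';python3 go.py .5765 .0522 .195 77.65;python3 -m creep '[0,0,0,0,0,4,0,0,0,0,0,4,0,0,0,0,0,4]';python3 go.py .5765 .0522 .195 77.65
```

```text
clock: 10.73
tool_pos: [0.5769, 0.0528, 0.1963]
eef_rot: [0.76, 0.65, 0.004, -0.003]
contact_force: [-0.1, 0.0, -1.6]
opening: 0.516
clk 10.73 pos [0.577 0.053 0.196] q7 -0.75 F [-0.092  0.021 -1.619] M [-0.038 -0.046  0.073] op 45.4mm
tool mm [-0.657 -0.264  1.316] rot deg [-0.027 -0.592  3.415]
clock: 10.98
tool_pos: [0.5762, 0.052, 0.1963]
eef_rot: [0.827, 0.563, 0.003, -0.004]
contact_force: [-1.4, 2.0, -0.5]
opening: 0.513
clk 10.98 pos [0.576 0.052 0.196] q7 -0.92 F [-1.35   1.961 -0.49 ] M [0.209 0.189 0.162] op 45.1mm
tool mm [0.254 0.173 1.331] rot deg [-0.141 -0.505 -9.148]
```

```bash
python3 -m creep '[0,0,0,0,0,4,0,0,0,0,0,4]';python3 go.py .5765 .0522 .195 77.65
```

```text
clock: 11.15
tool_pos: [0.5761, 0.0531, 0.1965]
eef_rot: [0.865, 0.502, 0.003, -0.004]
contact_force: [1.5, 0.1, -3.1]
opening: 0.516
clk 11.15 pos [0.576 0.053 0.197] q7 -1.03 F [ 1.529  0.067 -3.131] M [ 0.165 -0.473  0.157] op 45.4mm
tool mm [-0.55   0.82   1.505] rot deg [ -0.19   -0.57  -17.445]
```

Only 0.16 N·m of drag at -17°, so this is the loosening way. I'll carry on.

```bash
python3 -m creep '[0,0,0,0,0,4,0,0,0,0,0,4,0,0,0,0,0,4,0,0,0,0,0,4]';python3 go.py .5762 .0525 .196 77.65;python3 -m creep '[0,0,0,0,0,4,0,0,0,0,0,4,0,0,0,0,0,4,0,0,0,0,0,4]';python3 go.py .5762 .0525 .196 77.65
```

```text
clock: 11.48
tool_pos: [0.578, 0.0524, 0.1971]
eef_rot: [0.929, 0.371, 0.004, -0.003]
contact_force: [1.0, -1.8, -1.1]
opening: 0.515
clk 11.48 pos [0.578 0.052 0.197] q7 -1.25 F [ 0.954 -1.766 -1.128] M [-0.492 -0.021  0.198] op 45.3mm
tool mm [-1.256 -1.321  1.094] rot deg [ -0.016  -0.625 -34.113]
clock: 11.82
tool_pos: [0.5763, 0.0522, 0.197]
eef_rot: [0.973, 0.232, 0.002, -0.004]
contact_force: [1.2, -0.5, -0.9]
opening: 0.516
clk 11.82 pos [0.576 0.052 0.197] q7 -1.47 F [ 1.234 -0.476 -0.895] M [-0.013 -0.249  0.143] op 45.4mm
tool mm [ 0.01  -0.286  1.03 ] rot deg [ -0.228  -0.474 -50.789]
```

```bash
python3 -m creep '[0,0,0,0,0,4,0,0,0,0,0,4,0,0,0,0,0,4]';python3 go.py .5762 .0525 .196 77.65; python3 -m creep '[0,0,0,0,0,2,0,0,0,0,0,2]';python3 go.py .5762 .0525 .196 77.65;python3 wk.py; python3 - <<'E'
from h import *
w=snap('wrist','w5')
E
```

```text
clock: 12.07
tool_pos: [0.5779, 0.0529, 0.1975]
eef_rot: [0.992, 0.125, 0.003, -0.004]
contact_force: [1.1, -2.3, -0.1]
opening: 0.516
clk 12.07 pos [0.578 0.053 0.198] q7 -1.63 F [ 1.05  -2.293 -0.108] M [-0.376  0.007  0.111] op 45.4mm
tool mm [-1.746 -0.025  1.504] rot deg [ -0.147  -0.656 -63.238]
clock: 12.23
tool_pos: [0.5782, 0.052, 0.1977]
eef_rot: [0.996, 0.089, 0.004, -0.004]
contact_force: [1.0, -1.2, -2.4]
opening: 0.519
clk 12.23 pos [0.578 0.052 0.198] q7 -1.68 F [ 0.99  -1.24  -2.412] M [-0.174 -0.148  0.165] op 45.7mm
tool mm [-1.878 -0.781  1.645] rot deg [ -0.075  -0.621 -67.484]
knob [144.38747554 195.27201566] 511 [0.5915833  0.11605475 0.2       ] gx,gy mm 1.708588462692607 66.45807595866381
```

View pics/w5.png

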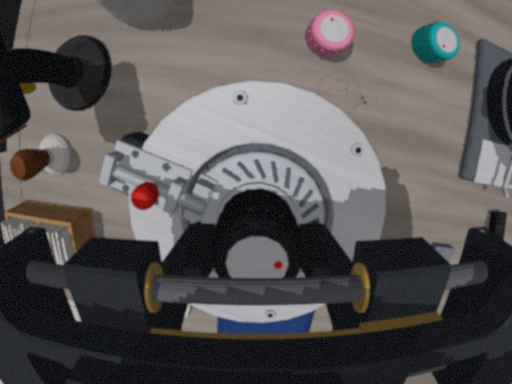

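The red dot at (278,265) has kept its place relative to the gripper, so the cap has turned about 1.2 rad, inside the free band. The bolt is still home at 66.5 mm. Now I'll lift straight up.

```bash
python3 -m creep '[0,0,-4,0,0,0,0,0,-5,0,0,0]' - 38;python3 go.py .5762 .052 .280 10;python3 -m creep '[0,0,-5,0,0,0,0,0,-6,0,0,0]';python3 go.py .5762 .052 .280 10
```

```text
clock: 12.5
tool_pos: [0.5771, 0.0516, 0.2052]
eef_rot: [0.996, 0.09, 0.002, -0.004]
contact_force: [2.2, 0.2, -7.8]
opening: 0.512
clk 12.50 pos [0.577 0.052 0.205] q7 -1.68 F [ 2.175  0.239 -7.786] M [-0.074 -0.39  -0.053] op 45.1mm
tool mm [ -0.478  -1.01  -74.799] rot deg [-0.386 -0.262  0.345]
clock: 12.67
tool_pos: [0.5766, 0.0515, 0.2159]
eef_rot: [0.996, 0.091, 0.001, -0.004]
contact_force: [2.1, -0.2, -7.8]
opening: 0.516
clk 12.67 pos [0.577 0.052 0.216] q7 -1.67 F [ 2.095 -0.172 -7.81 ] M [-0.192 -0.483 -0.016] op 45.4mm
tool mm [ -0.102  -1.013 -64.055] rot deg [-0.41  -0.162  0.415]
```

```bash
python3 -m creep '[0,0,-10,0,0,0,0,0,-12,0,0,0,0,0,-12,0,0,0,0,0,-12,0,0,0]';python3 go.py .5762 .052 .280 10
```

```text
clock: 13.0
tool_pos: [0.5756, 0.0524, 0.2672]
eef_rot: [0.996, 0.092, 0.0, -0.005]
contact_force: [-0.4, -0.4, -1.2]
opening: 0.51
clk 13.00 pos [0.576 0.052 0.267] q7 -1.66 F [-0.384 -0.415 -1.163] M [-0.005  0.034  0.017] op 44.9mm
tool mm [  0.587   0.398 -12.818] rot deg [-0.537 -0.101  0.508]
```

```bash
python3 -m creep '[0,0,-8,0,0,0,0,0,-6,-0.5,0,0,0,0,0,0,0,0,0,0,0,0,0,0]';python3 go.py .5762 .052 .280 10;python3 wk.py; python3 - <<'E'
from h import *
w=snap('wrist','w6');s=snap('side','s6')
cv2.imwrite('pics/c6.png',cv2.resize(np.hstack([w['color'][100:340,40:420],s['color'][80:200,200:330].repeat(2,0).repeat(2,1)])[...,::-1],(800,300)))
print(get_state()['qd'])
E
```

```text
clock: 13.33
tool_pos: [0.5774, 0.0538, 0.2895]
eef_rot: [0.996, 0.092, 0.006, -0.001]
contact_force: [0.0, -0.1, -0.8]
opening: 0.511
clk 13.33 pos [0.577 0.054 0.289] q7 -1.66 F [ 0.028 -0.094 -0.833] M [-0.008  0.028 -0.032] op 45.0mm
tool mm [-1.594  1.586  9.467] rot deg [-0.059 -0.688  0.563]
knob [185.215 160.76 ] 200 [0.59083522 0.11682722 0.2       ] gx,gy mm 0.8126021594882447 67.05266854912652
[ 0.00150113  0.00858303  0.00177326  0.00682435  0.00116013 -0.00207553
  0.00088685]
```

View pics/c6.png

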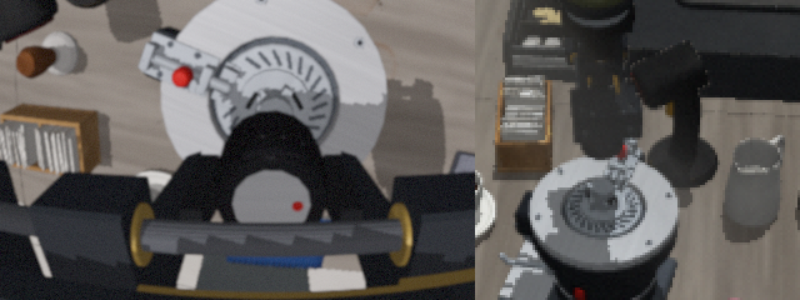

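The side view shows the bare neck and the cap in the gripper. The wrist view puts the knob at 67 mm, so the bolt is still home. I'll let the arm settle and check once more.

```bash
python3 -m creep '[0,0,0,0,-0.6,0,0,0,0,0,0,0,0,0,0,0,0,0]' - 32;python3 go.py .5762 .052 .280 10; python3 -m creep '[0,0,0,0,0,0]';python3 go.py .5762 .052 .280 10;python3 - <<'E'
from h import *
p=[]
for i in range(8): snapshot('side'); p.append(get_state()['tool_pos'])
print(p[0],p[-1],get_state()['qd'])
E
```

```text
clock: 13.73
tool_pos: [0.5759, 0.0534, 0.2866]
eef_rot: [0.996, 0.092, -0.003, -0.0]
contact_force: [-0.3, 0.3, -1.5]
opening: 0.52
clk 13.73 pos [0.576 0.053 0.287] q7 -1.66 F [-0.326  0.282 -1.533] M [-0.013  0.021 -0.023] op 45.7mm
tool mm [0.041 1.43  6.563] rot deg [-0.064  0.311  0.562]
clock: 13.82
tool_pos: [0.5758, 0.0533, 0.2861]
eef_rot: [0.996, 0.092, -0.003, -0.0]
contact_force: [0.2, -0.3, -1.3]
opening: 0.517
clk 13.82 pos [0.576 0.053 0.286] q7 -1.66 F [ 0.154 -0.35  -1.273] M [ 0.063 -0.035 -0.031] op 45.5mm
tool mm [0.17  1.379 6.102] rot deg [-0.067  0.362  0.557]
[0.57578074 0.05333582 0.28607589] [0.57596354 0.05340449 0.28664666] [ 2.47139900e-03  1.09833207e-03 -9.61835746e-04  7.21803323e-04
 -6.53654078e-05 -1.05942602e-03 -1.95299037e-03]
```

Still, upright to within 0.4°, and about 9 cm above the seat.

```bash
python3 -c "
from plant import finish_job;print(finish_job())"
```

```text
the job is handed in; nothing more can be done
None
```

The cap of the nearer grinder (seat at about x 0.576, y 0.052) is off. The gripper holds it still about 9 cm above its seat, and the bolt is home.

- **Bolt:** I pinched the red knob and slid it to a firm stop, then pushed it again from behind with closed fingers and met the same stop. My position readings during this ranged from 66.5 to 69.4 mm from the spindle axis, against 67 mm for fully home. The higher ones looked about 2 mm short, but the second push and the later camera readings fitted fully home.
- **Thread:** Counter-clockwise met a solid stop. I went two small steps too far there and reached about 1.3 N·m before reversing, which is over the 0.5 N·m that marks the wrong way. Clockwise ran freely at 0.11–0.20 N·m, so the thread is reverse. I turned it about 1.2 rad and lifted the cap straight up against about 8 N.
- **Last checks:** The gripper is upright to within 0.4° and drifted less than 1 mm in 0.4 s, at 32 N grip. The side view shows the bare neck, and the knob reads 67.05 mm. I saw no contact with the other grinder or the things round about. About 14.2 s had passed when I handed the job in.

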